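# Load the chip reader and close its lever

### The arm

A 7-joint arm with a two-finger parallel gripper is mounted at the origin on the work surface. World frame = base frame: x ahead of the robot, y to its left, z up, the work surface at z = 0. Lengths are in m, angles in rad, forces in N, time in s.
With the tool pointing down it reaches from about 0.4 to 0.875 m from the base axis. Payload 19.3 kg.
Tool frame: the origin (TCP) lies midway between the tips of the shut fingers; the grasp point (between the pads) lies 19 mm behind it; z points along the fingers, y is the line along which they close (so a half turn about z gives the same grasp; the last joint's range is limited). The gripper opens to 85 mm and grips with 20 to 120 N. Pads are 22 mm wide; open, the fingers measure 114 mm over their backs; the gripper's body (76 mm by 85 mm) begins 54 mm behind the grasp point. The pads swing forward as they close: fully open they stand 13 mm farther back than shut.
Start: joints at [-1.219, 0.521, -0.036, 1.599, 0.021, 1.021, -0.113], TCP at [0.256, 0.57, 0.231] pointing down, gripper open.
Joint ranges: [-2.91, 2.91], [-0.3, 2.13], [-1.5, 1.42], [0.17, 2.43], [-1.26, 4.41], [0.16, 1.93], [-2.52, 2.52]. Speed limits (rad/s): [1.89, 1.89, 2.39, 2.39, 3.01, 3.01, 3.01].

### API

Orientations are given as [roll, pitch, yaw] about the fixed x, y, z axes, in that order (R = Rz(yaw) Ry(pitch) Rx(roll)).
In Python, from workcell import bot gives the robot as it stands.
- The arm moves only by the tool move_arm, never from a script. Its argument "moves" is a list that holds one entry, the list of rows, each a list of 7 numbers: the opening, from 0 (shut) to 1 (fully open), then the shift along the tool's x, y, z in units of 1000 mm (1.0 is 1000 mm), then the turn, a rotation vector about the tool's x, y, z in units of 2 pi rad (1.0 is 2 pi rad). A call has 1 to 5 rows; each row is the pose to reach, as a shift and turn from the pose commanded when the call began, along the tool's axes at that moment, turning the shorter way round; what a row does not reach only later rows make up. A row lasts 1/10 s, in which the tool goes at most 50 mm and 8.59 degrees, less where a joint would pass 70% of its speed; a pose out of reach is approached as far as the arm can. A call with a number of a shift or a turn outside -1 to 1 is refused whole. A call with a gripper value outside its range is refused whole. The fingers move at their own pace and stop on an object; "force" is the grip in N (left out, the last holds). Time passes only in rows, so rows that repeat a pose let the fingers close. It gives the time, the measured TCP pose, the force, the opening and the grip force at its end, in the units of the state.
- bot.observe(): the state, without advancing time (a new reading comes with each control period).
- bot.grab_frame(name): name is "scene" or "top" or "wrist"; returns the picture (400x640x3 uint8, red, green, blue); there is no depth.
- bot.camera_params(name): a dict with "vertical_fov" (degrees; the focal length in pixels is half the picture's height over the tangent of half this angle, whatever the lens; pixels are square), "cx", "cy" (the principal point, pixels), "D" ([k1, k2, p1, p2, k3] as OpenCV has them; the pictures are not rectified), "R" (3x3) and "t" (3): a world point X has camera coordinates R X + t. Camera axes: x right, y down, z forward; pixel columns grow to the right and rows downward; lengths in m; the calibration is good to about 2 mm. A picture is of the moment at which its call begins: read the wrist's pose just before it. camera_params takes no time and is no camera call; for the wrist camera it gives the pose at the moment of the call.
- bot.job_done(): hands the job in; it is judged then, once.
The state is a dict: "clock": time; "qpos": joint angles; "qd": joint speeds; "joint_efforts": joint torques, N m; "position": TCP position; "tool_rot": TCP orientation; "force": force on the tool from outside, world axes, zero at the start; "moment": the same for the moment, N m; "grip_width": finger opening in m; "finger_force": force on a finger pad.
Only numpy, scipy, OpenCV 4.12 (cv2) and the standard library are available. Lean on these libraries where they do the work, as an engineer would, in place of code of your own. Each camera call takes 0.05 s, during which the arm holds its last target. There are 200 camera calls.

### The job

Push the grey chip cassette with the blue end tab fully home into the chip reader, up against the stop, while the reader's lever is still raised. Then press the orange release button in the lever's grip and, keeping it pressed, swing the lever all the way down so that the head closes over the chip and the lever latches; let go so that the button springs back. Do not knock or shift the reagent bottle, the tip rack, the tube rack or the beaker.

Things in the scene. Friction and masses are not known exactly. Their poses are not given: they have to be found in the camera images.
- station: Chip reader fixed to the bench: dark base plate, x -60 to 125, y -75 to 180 mm, top 14 mm up. Origin at table height where the lever's plane (y = 0) crosses the centre line (x = 0) of the cassette channel, which runs along y; z up. The lever is hinged at x = +85 mm, its grip points to -x, to the robot. A grey box, top 40 mm up, stands at x 71 to 121, y 65 to 165 mm.
- channel_stop (a point): Middle of the stop wall's face at the channel's inner end, on the channel floor: x = 0, y = -55, z = 14 mm in the reader's frame, same axes. Guides 10 mm high flank the channel, 67 mm apart, from y = -60 to 165 mm of the reader; it is open at the reader's +y end (the robot's left).
- cassette: Loose grey cassette with green chip, 64 (x) x 140 (y) x 14 mm, about 0.15 kg; origin at the centre of its underside. Lies in the channel, axes along the reader's, partly pulled out to +y. Outer end: a blue tab 50 mm wide, 8 mm thick, top 39 mm above the underside, its outer face flush with the body at y = +70 mm: push there to the reader's -y. Fully home: origin at y = +15 mm of the reader.
- lever_hinge (a point): The lever's hinge axis, at x = 85, y = 0, z = 75 mm in the reader's frame; the axis is parallel to the reader's y.
- lever (a joint): Lever angle, rad: 0 raised (grip 0.85 rad above level), grows as it swings down, 0.85 fully down (level). Lever 30 to 34 mm wide, 202 mm long from the hinge; stiff (7 to 9 N at the grip), stays where left. A toothed catch stops it near 0.30 and 0.65 unless the release button is pressed; past 0.79 it latches down when the button springs out.
- release (a joint): Travel of the orange release button into the grip, m: 0 out, 0.007 fully in. The spring takes 2 N at first, about 5 N fully in. The catch is free when it is pressed by more than 0.005. Pressing goes square to the lever, the same way that the lever swings down.
- button_top (a point): Centre of the top face of the orange release button (46 mm along the lever, 26 mm wide) on the grip's upper side: 165 mm from the hinge axis along the lever and 22 mm above the lever's centre line through the hinge (15 mm when pressed in; the grip around it reaches 10 mm). Moves with the button; x axis along the lever to the hinge, z axis out of the button.
- reagent: Bystander: amber bottle with blue cap, diameter 64 mm, 135 mm high, standing on the table at the reader's -y side. Origin at the centre of its base.
- tip_rack: Bystander: grey box with a brown top and white pipette tips, 85 x 125 x 68 mm, behind the reader. Origin at the centre of its base.
- tube_rack: Bystander: orange rack with capped tubes, 60 x 160 x 52 mm. Origin at the centre of its base.
- beaker: Bystander: glass beaker, diameter 70 mm, 90 mm high. Origin at the centre of its base.
There are look-alikes about, which are no part of the job. What is shaped like the cassette but turquoise is not meant.

How it is judged:
By the outcome, as a careful person would: the job done as asked, in the order asked, and still so for the second after the job is handed in, with the robot touching nothing.
It also fails if it takes over 45 s, if anything falls off the work surface, if the arm or the gripper's body presses on something with over 40 N, if the wrist force passes 120 N, or if a joint passes its speed limit or range.

## Working session

There is one attempt and no reset: what is moved stays moved. The work goes in short steps, Python scripts to look and compute and a tool call to move; the robot and the scene stay as the last step left them, time stands still between calls to the robot, and variables do not carry over. Pictures are saved under pics/ and viewed, at most 10 in all, crops included, and the job is handed in when it is done.

Besides the shell and the picture viewer there is one more tool, called after "Call:" by a JSON object that holds its "method" and its "body", one argument or row to a line. move_arm: Moves the arm, as the interface text tells. Shifts and turns lie within -1 to 1; 1 stands for 1000 mm of shift or 2 pi rad of turn. Its arguments: {"type":"object","properties":{"moves":{"type":"array"},"force":{"type":"number"}},"required":["moves"]}

```bash
mkdir -p pics; ls
python3 - <<'E'
from workcell import bot
import cv2
for n in("scene","top"):
    im=bot.grab_frame(n); cv2.imwrite(f"pics/{n}0.png",im[...,::-1])
    p=bot.camera_params(n); print(n,p)
print(bot.observe())
E
```

```text
pics
scene {'vertical_fov': 44.756648557967345, 'cx': 318.70625101690797, 'cy': 198.61645043055057, 'D': array([0.04660525, 0.        , 0.        , 0.        , 0.        ]), 'R': array([[ 0.87102574,  0.49109401, -0.01186739],
       [ 0.40593754, -0.7331729 , -0.54559345],
       [-0.27663852,  0.47040852, -0.83796596]]), 't': array([-0.50505727, -0.13568695,  1.79287194])}
top {'vertical_fov': 52.79601751179355, 'cx': 323.44610856693197, 'cy': 198.97978506082575, 'D': array([-0.03018044,  0.        ,  0.        ,  0.        ,  0.        ]), 'R': array([[ 0.02647972, -0.99955393, -0.01381156],
       [-0.98677053, -0.02392543, -0.16034806],
       [ 0.15994609,  0.01787481, -0.9869639 ]]), 't': array([0.00399895, 0.61273021, 1.30860739])}
{'clock': 0.1, 'qpos': array([-1.21917271,  0.52193634, -0.0363212 ,  1.59991369,  0.02121302,
        1.0210931 , -0.11280268]), 'qd': array([-0.00113909, -0.00352355,  0.00085927,  0.00062155,  0.0020033 ,
       -0.00040501,  0.00097172]), 'joint_efforts': array([ 2.67763695e-03, -9.28489137e+01,  1.98350519e+00, -3.70534623e+01,
        1.81854033e-02,  5.32583203e-03, -3.33026364e-06]), 'position': array([0.25581189, 0.56994377, 0.23080798]), 'tool_rot': array([-3.14063085e+00,  8.03181501e-05,  2.71975614e+00]), 'force': array([0.02545422, 0.25052008, 0.47595088]), 'moment': array([-0.0042905 , -0.05542949,  0.05149318]), 'finger_force': 0.0, 'grip_width': 0.08529834941537304}
```

View pics/scene0.png

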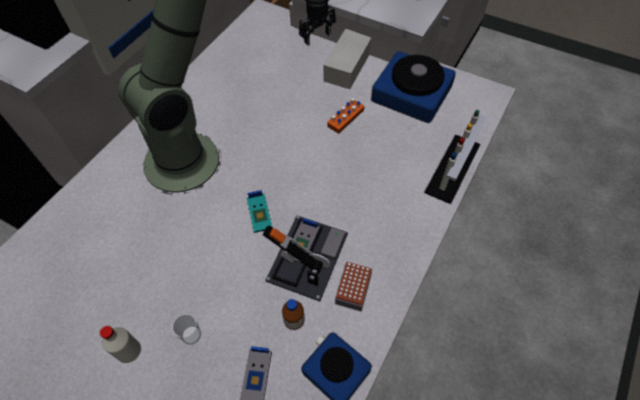

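View pics/top0.png

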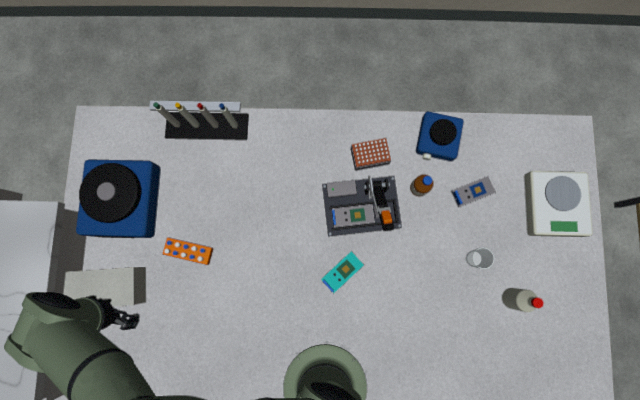

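The scene view shows the reader at about (308,256), its orange grip at (275,236), with the turquoise decoy at (259,210). In the top view the reader plate spans about (323–402, 177–235). The cassette tab is at (334,217), the orange grip at (387,217), the bottle at (424,184), the beaker at (480,259), the tip rack at (371,153) and the tube rack at (188,251).

```bash
cat > h.py <<'E'
import numpy as np, cv2
from scipy.spatial.transform import Rotation as Ro
from workcell import bot
def cam(n):
    p=bot.camera_params(n); f=200/np.tan(np.radians(p["vertical_fov"])/2)
    return dict(K=np.array([[f,0,p["cx"]],[0,f,p["cy"]],[0,0,1.]]),D=np.array(p["D"]),R=np.array(p["R"]),t=np.array(p["t"]))
def rays(c,px):
    u=cv2.undistortPoints(np.array(px,float).reshape(-1,1,2),c["K"],c["D"])[:,0]
    d=np.c_[u,np.ones(len(u))]@c["R"]; return -c["R"].T@c["t"],d
def plane(c,px,z):
    o,d=rays(c,px); return o+d*((z-o[2])/d[:,2])[:,None]
def proj(c,X):
    return cv2.projectPoints(np.array(X,float).reshape(-1,1,3),cv2.Rodrigues(c["R"])[0],c["t"],c["K"],c["D"])[0][:,0]
def tri(l):
    A=np.zeros((3,3));b=np.zeros(3);O=[]
    for c,px in l:
        o,d=rays(c,[px]);d=d[0]/np.linalg.norm(d[0]);P=np.eye(3)-np.outer(d,d);A+=P;b+=P@o;O.append((o,P))
    x=np.linalg.solve(A,b); return x,[round(float(np.linalg.norm(P@(x-o)))*1000,1) for o,P in O]
def rot(rpy): return Ro.from_euler("xyz",rpy)
def rel(pos,R):
    "shift & turn (move units) from present pose to target pos, Rotation R"
    s=bot.observe(); R0=rot(s["tool_rot"])
    return np.r_[R0.inv().apply(np.array(pos)-s["position"]),(R0.inv()*R).as_rotvec()/(2*np.pi)]
def save(n,im): cv2.imwrite(f"pics/{n}.png",im[...,::-1])
E
python3 - <<'E'
from h import *
c=cam("top");im=bot.grab_frame("top")
hsv=cv2.cvtColor(im,cv2.COLOR_RGB2HSV)
print(plane(c,[[323,185],[395,177],[402,229],[328,236]],.014).round(3))
print("tab",plane(c,[[334,217]],.05).round(3),"grip",plane(c,[[387,217]],.2).round(3))
print("bottle/beaker/tip/tube/turq",plane(c,[[422,187],[478,260],[371,155],[188,252],[343,271]],.0).round(3))
w=cam("wrist");R0=rot(bot.observe()["tool_rot"]).as_matrix()
print("cam in tool pos",R0.T@(-w["R"].T@w["t"]-bot.observe()["position"]),"axes\n",(w["R"]@R0).round(3), w["K"][0,0])
E
```

```text
[[ 0.667  0.023  0.014]
 [ 0.702 -0.227  0.014]
 [ 0.521 -0.251  0.014]
 [ 0.491  0.001  0.014]]
tab [[ 0.552 -0.017  0.05 ]] grip [[ 0.538 -0.173  0.2  ]]
bottle/beaker/tip/tube/turq [[ 0.671 -0.324  0.   ]
 [ 0.422 -0.512  0.   ]
 [ 0.783 -0.144  0.   ]
 [ 0.424  0.483  0.   ]
 [ 0.374 -0.053  0.   ]]
cam in tool pos [ 7.52874541e-02  1.15912117e-04 -1.42415649e-01] axes
 [[-0.     1.     0.001]
 [-0.956  0.    -0.294]
 [-0.294 -0.001  0.956]] 358.75881246060555
```

Run:
```python
from h import *
print(rel([.55,-.046,.30],rot([np.pi,0,1.70])).round(4))
```

```text
[-5.206e-01 -4.416e-01 -6.870e-02 -1.000e-04  1.000e-04  1.623e-01]
```

Call:
{"method": "move_arm", "body": {
  "moves": [
    [[0,-0.12,-0.1,-0.069,0,0,0.03],[0,-0.52,-0.44,-0.069,0,0,0.16],[0,-0.52,-0.44,-0.069,0,0,0.16],[0,-0.52,-0.44,-0.069,0,0,0.16],[0,-0.52,-0.44,-0.069,0,0,0.16]]
  ],
  "force": 40
}}

```text
clock: 0.65
position: [0.3624, 0.3472, 0.2669]
tool_rot: [-3.142, -0.0, 1.964]
force: [1.6, 0.4, 0.6]
grip_width: 0.0119
finger_force: 0.0
```

Run:
```python
from h import *
s=bot.observe();print(s["position"],s["tool_rot"],s["clock"],rel([.55,-.046,.30],rot([np.pi,0,1.70])).round(4))
```

```text
[0.36243116 0.34724316 0.26694661] [-3.14153023e+00 -2.11723606e-04  1.96361846e+00] 0.65 [-0.4351  0.0227 -0.0331 -0.     -0.      0.042 ]
```

Call:
{"method": "move_arm", "body": {
  "moves": [
    [[0,-0.43,0.02,-0.033,0,0,0.042],[0,-0.43,0.02,-0.033,0,0,0.042],[0,-0.43,0.02,-0.033,0,0,0.042],[0,-0.43,0.02,-0.033,0,0,0.042],[0,-0.43,0.02,-0.033,0,0,0.042]]
  ]
}}

```text
clock: 1.15
position: [0.4698, 0.1224, 0.2862]
tool_rot: [3.141, -0.0, 1.706]
force: [1.0, 1.0, 0.8]
grip_width: 0.0
finger_force: 0.0
```

Run:
```python
from h import *
s=bot.observe();print(s["position"],s["tool_rot"],s["clock"],rel([.55,-.046,.30],rot([np.pi,0,1.70])).round(4))
```

```text
[0.46978799 0.12243008 0.28622586] [ 3.14136030e+00 -2.90300217e-04  1.70623055e+00] 1.15 [-0.1777  0.0567 -0.0138  0.     -0.      0.001 ]
```

Call:
{"method": "move_arm", "body": {
  "moves": [
    [[0,-0.17,0.055,-0.014,0,0,0.001],[0,-0.17,0.055,-0.014,0,0,0.001],[0,-0.17,0.055,-0.014,0,0,0.001],[0,-0.17,0.055,-0.014,0,0,0.001],[0,-0.17,0.055,-0.014,0,0,0.001]]
  ]
}}

```text
clock: 1.65
position: [0.5476, -0.0411, 0.3]
tool_rot: [3.141, 0.002, 1.694]
force: [-1.3, -0.1, -0.1]
grip_width: 0.0
finger_force: 0.0
```

Run:
```python
from h import *
im=bot.grab_frame("wrist");s=bot.observe();print(s["position"],s["tool_rot"],s["qpos"].round(2),s["clock"])
save("w1",im);c=cam("wrist");np.save("c1.npy",c,allow_pickle=True)
print(proj(c,[[.568,-.17,.014],[.55,-.02,.05]]))
```

```text
[ 0.54698534 -0.03866747  0.29966409] [-3.14112968e+00  6.38207871e-04  1.69638369e+00] [-0.37  0.35  0.44  1.74 -0.17  1.09  0.25] 1.7
[[323.26103126 261.70615923]
 [324.83372965 150.37444316]]
```

View pics/w1.png

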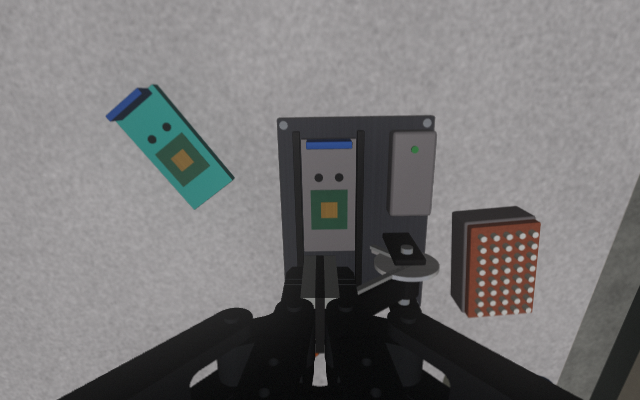

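The wrist view shows the plate's top corners at (277,118) and (436,115) and the blue tab at (329,145). The cassette body spans columns 301–357, and the grey box is at (413,172). The lever hides behind the gripper.

```bash
cat > fit.py <<'E'
from h import *
def edge(im,c,p0,p1,z,n=40,half=8,ch=None):
    "strongest grey edge along normals of segment p0-p1 -> line points on plane z (world)"
    g=cv2.GaussianBlur(cv2.cvtColor(im,cv2.COLOR_RGB2GRAY),(3,3),0).astype(np.float32) if ch is None else ch.astype(np.float32)
    p0,p1=np.array(p0,float),np.array(p1,float);d=(p1-p0)/np.linalg.norm(p1-p0);nn=np.array([-d[1],d[0]])
    t=np.linspace(.03,.97,n);o=np.arange(-half,half+.1,.5)
    P=p0+(p1-p0)*t[:,None];G=P[:,None]+o[:,None]*nn
    v=cv2.remap(g,G[...,0].astype(np.float32),G[...,1].astype(np.float32),cv2.INTER_LINEAR)
    gr=np.abs(np.gradient(v,axis=1));k=gr.argmax(1);w=gr**2*(np.abs(np.arange(len(o))-k[:,None])<4)
    off=(w*o).sum(1)/w.sum(1);Q=P+off[:,None]*nn
    X=plane(c,Q,z)[:,:2];vx,vy,x,y=cv2.fitLine(X.astype(np.float32),cv2.DIST_HUBER,0,.001,.001).ravel()
    r=np.abs((X-[x,y])@[-vy,vx]);return np.array([x,y]),np.array([vx,vy]),round(float(np.median(r))*1000,2)
def isect(a,b):
    s=np.linalg.solve(np.c_[a[1],-b[1]],b[0]-a[0]);return a[0]+a[1]*s[0]
E
python3 - <<'E'
from fit import *
im=cv2.imread("pics/w1.png")[...,::-1].copy();c=np.load("c1.npy",allow_pickle=True).item()
T=edge(im,c,(279,117.5),(434,115),.014);L=edge(im,c,(277.5,122),(284,260),.014);Rr=edge(im,c,(436,120),(433,205),.014)
for n,e in zip("TLR",(T,L,Rr)): print(n,e[0].round(4),np.degrees(np.arctan2(e[1][1],e[1][0])).round(2),e[2])
cl,cr=isect(T,L),isect(T,Rr);print("corners",cl.round(4),cr.round(4),np.linalg.norm(cl-cr).round(4))
# cassette body edges z=.028, tab outer top edge z=.053
hsv=cv2.cvtColor(im,cv2.COLOR_RGB2HSV);m=cv2.inRange(hsv,(105,100,60),(130,255,255));m[:,:250]=0;m[:,400:]=0
ys,xs=np.nonzero(m);print("tab px",xs.min(),xs.max(),ys.min(),ys.max())
n,l,st,ce=cv2.connectedComponentsWithStats(m);print(st[1:],ce[1:])
# top cam
t=cam("top");it=bot.grab_frame("top")
E1=edge(it,t,(324,184.5),(394,177),.014,half=4);E2=edge(it,t,(323,187),(328,234),.014,half=4);E3=edge(it,t,(330,235.5),(401,229.5),.014,half=4);E4=edge(it,t,(396,179),(402,227),.014,half=4)
for e in (E1,E2,E3,E4): print(e[0].round(4),np.degrees(np.arctan2(e[1][1],e[1][0])).round(2),e[2])
K=[isect(E1,E2),isect(E2,E3),isect(E3,E4),isect(E4,E1)];print(np.round(K,4))
src=np.array([[.125,.18],[-.06,.18],[-.06,-.075],[.125,-.075]])
def rigid(s,d):
    a,b=s-s.mean(0),d-d.mean(0);th=np.arctan2((a[:,0]*b[:,1]-a[:,1]*b[:,0]).sum(),(a*b).sum());R=np.array([[np.cos(th),-np.sin(th)],[np.sin(th),np.cos(th)]])
    return th,d.mean(0)-R@s.mean(0),np.linalg.norm((s@R.T+d.mean(0)-R@s.mean(0))-d,axis=1)
print("top pose",rigid(src,np.array(K)));print("wrist pose",rigid(src[:2],np.array([cr,cl])))
E
```

```text
T [0.5691 0.0172] 8.13 0.04
L [ 0.5029 -0.0844] -81.87 0.08
R [ 0.6847 -0.0273] -81.85 0.1
corners [0.49   0.0059] [0.6761 0.0325] 0.188
tab px 306 351 141 148
[[306 141  46   8 353]] [[328.88951841 144.58923513]]
[ 0.6866 -0.1084] -78.21 6.21
[0.5774 0.0102] -2.34 1.79
[ 0.5093 -0.1348] -82.61 2.97
[ 0.6101 -0.237 ] 8.12 0.24
[[ 0.6626  0.0067]
 [ 0.49    0.0138]
 [ 0.5241 -0.2493]
 [ 0.7105 -0.2227]]
top pose (np.float64(0.12701373867197402), array([ 0.57121065, -0.16906618]), array([0.02104984, 0.01192351, 0.00343147, 0.00759467]))
wrist pose (np.float64(0.14184914296780998), array([ 0.57635557, -0.16355876]), array([0.00150327, 0.00150333]))
```

```bash
cat >> h.py <<'E'
TH=0.1418;ORG=np.array([.5764,-.1636])
RT=np.array([[np.cos(TH),-np.sin(TH)],[np.sin(TH),np.cos(TH)]])
def loc(X): X=np.atleast_2d(X);return np.c_[(X[:,:2]-ORG)@RT,X[:,2:]]
def wor(X): X=np.atleast_2d(X);return np.c_[X[:,:2]@RT.T+ORG,X[:,2:]]
E
python3 - <<'E'
from fit import *
im=cv2.imread("pics/w1.png")[...,::-1].copy();c=np.load("c1.npy",allow_pickle=True).item()
print("tab outer corners local",loc(plane(c,[[306,141],[352,141]],.053)).round(4))
for a,b in(((302,160),(304,245)),((356,160),(355,245))):
    e=edge(im,c,a,b,.028,half=3);print("body edge local",loc(np.r_[e[0],0]).round(4),np.degrees(np.arctan2(e[1][1],e[1][0])),e[2])
# orange button from scene+top
for n in("top","scene"):
    k=cam(n);q=bot.grab_frame(n);h=cv2.cvtColor(q,cv2.COLOR_RGB2HSV);m=cv2.inRange(h,(5,150,120),(18,255,255))
    N,l,st,ce=cv2.connectedComponentsWithStats(m);print(n,[(s.tolist(),z.round(1)) for s,z in zip(st[1:],ce[1:]) if s[4]>15])
    print("predicted button",proj(k,wor([[.085-.165*np.cos(.85)+.022*np.sin(.85),0,.075+.165*np.sin(.85)+.022*np.cos(.85)]])))
p=wor([[0,.20,.22]])[0];print(p,rel(p,rot([np.pi,0,np.pi/2+TH])).round(4))
E
```

```text
tab outer corners local [[-0.026   0.1567  0.053 ]
 [ 0.0234  0.1559  0.053 ]]
body edge local [[-0.0334  0.0834  0.    ]] -81.90001 0.05
body edge local [[0.0299 0.0781 0.    ]] -81.99317 0.07
top [([352, 145, 5, 15, 27], array([354.3, 152.1])), ([380, 155, 10, 7, 22], array([383.2, 158.5])), ([382, 211, 10, 13, 101], array([386.5, 216.7])), ([163, 238, 49, 27, 518], array([188.3, 250.9]))]
predicted button [[384.79005486 206.06251164]]
scene [([328, 101, 36, 28, 295], array([345.2, 115.5])), ([271, 229, 14, 13, 102], array([277.5, 234.9]))]
predicted button [[286.02567725 233.70413347]]
[0.54813494 0.03439264 0.22      ] [ 0.0693  0.0108  0.0797 -0.0001 -0.0001 -0.0019]
```

```bash
sed -i 's/ORG=np.array.*/ORG=np.array([.5749,-.1638])/' h.py
python3 - <<'E'
from h import *
x,r=tri([(cam("top"),(386.5,216.7)),(cam("scene"),(277.5,234.9))]);print(loc(x).round(4),r)
a,b=[.085,-.004],[0.085,.075]
for n,q in(("top",(386.5,216.7)),("scene",(277.5,234.9))):
    o,d=rays(cam(n),[q]);o=loc(o)[0];d=np.r_[d[0][:2]@RT,d[0][2]];s=-o[1]/d[1];print(n,"ray at y=0",(o+s*d).round(4))
for n in("top","scene"):
    im=bot.grab_frame(n);u,v=(386,205) if n=="top" else (290,248)
    k=cv2.resize(im[v-40:v+40,u-50:u+50],None,fx=7,fy=7,interpolation=cv2.INTER_CUBIC);save("z_"+n,k)
i=np.hstack([cv2.imread(f"pics/z_{n}.png")[:, :700] for n in("top","scene")]);cv2.imwrite("pics/z.png",cv2.resize(i,(800,320)))
E
```

```text
[[-0.0344 -0.0031  0.1927]] [1.4, 1.4]
top ray at y=0 [-0.0381  0.      0.2174]
scene ray at y=0 [-0.0346  0.      0.1878]
```

View pics/z.png

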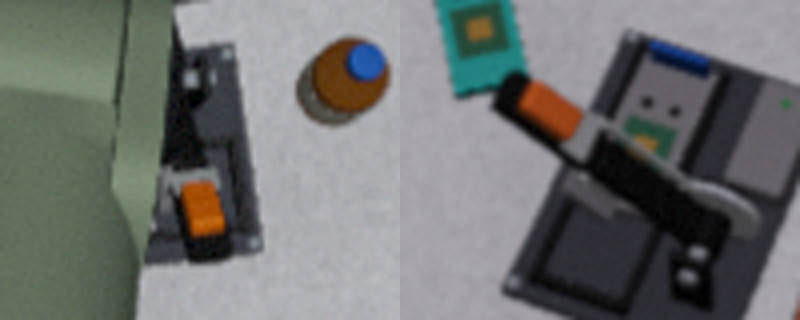

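Call:
{"method": "move_arm", "body": {
  "moves": [
    [[0,0.03,0.01,0.02,0,0,-0.002],[0,0.07,0.01,0.06,0,0,-0.002],[0,0.07,0.01,0.08,0,0,-0.002],[0,0.07,0.01,0.08,0,0,-0.002]]
  ]
}}

```text
clock: 2.35
position: [0.5459, 0.0359, 0.2175]
tool_rot: [-3.137, -0.0, 1.716]
force: [-0.4, 0.2, 0.5]
grip_width: 0.0001
finger_force: 0.0
```

The crops show the orange button clear of obstacles: top view at about (386,217), scene view at (277,235). The lever already stands somewhat below fully raised, near 0.65 rad above level.

Run:
```python
from fit import *
c1=np.load("c1.npy",allow_pickle=True).item()
c2=cam("wrist");im=bot.grab_frame("wrist");save("w2",im);np.save("c2.npy",c2,allow_pickle=True);s=bot.observe();print(s["position"],s["tool_rot"],loc(s["position"]).round(4))
def tab(im):
    m=cv2.inRange(cv2.cvtColor(im,cv2.COLOR_RGB2HSV),(105,100,60),(130,255,255));N,l,st,ce=cv2.connectedComponentsWithStats(m)
    for k in range(1,N):
        if st[k][4]>150:
            p=cv2.findContours((l==k).astype(np.uint8),0,2)[0][0];print(st[k],cv2.minAreaRect(p))
tab(cv2.imread("pics/w1.png")[...,::-1].copy());tab(im)
print(proj(c2,wor([[0,.156,.053],[0,.15,.053],[0,-.05,.2]])))
# button ends, top/scene
for n in("top","scene"):
    q=bot.grab_frame(n);m=cv2.inRange(cv2.cvtColor(q,cv2.COLOR_RGB2HSV),(5,150,100),(18,255,255));N,l,st,ce=cv2.connectedComponentsWithStats(m)
    for k in range(1,N):
        if 60<st[k][4]<300 and ce[k][1]>200: 
            p=cv2.findContours((l==k).astype(np.uint8),0,2)[0][0];r=cv2.minAreaRect(p);print(n,r,cv2.boxPoints(r).tolist())
    for qa in(0,.1,.2,.3):
        a=.85-qa;print(qa,proj(cam(n),wor([[.085-d*np.cos(a)+.022*np.sin(a),0,.075+d*np.sin(a)+.022*np.cos(a)] for d in(.142,.188)])).round(1).tolist())
```

```text
[0.5470728  0.03447302 0.21950248] [-3.13953635e+00  3.41766598e-04  1.71365516e+00] [[0.0005 0.2002 0.2195]]
[106  88  36  33 336] ((123.85862731933594, 104.40345001220703), (7.889321327209473, 43.10060501098633), 48.36646270751953)
[306 141  46   8 353] ((328.5, 144.5), (7.0, 45.0), 90.0)
[ 63 171  41  35 418] ((82.96942138671875, 187.9623565673828), (8.828296661376953, 47.439964294433594), 50.90614318847656)
[295 238  54   8 431] ((321.5, 241.5), (7.0, 53.0), 90.0)
[[321.0182739  233.9116088 ]
 [320.99086695 239.98231982]
 [319.53198375 583.48717804]]
top ((386.5, 217.0), (12.0, 9.0), 90.0) [[382.0, 211.0], [391.0, 211.0], [391.0, 223.0], [382.0, 223.0]]
0 [[383.4, 202.4], [386.4, 210.9]]
0.1 [[383.5, 206.6], [386.6, 216.5]]
0.2 [[383.6, 210.6], [386.6, 221.6]]
0.3 [[383.6, 214.2], [386.5, 226.2]]
scene ((277.1400146484375, 234.98001098632812), (15.40000057220459, 7.40000057220459), 36.869895935058594) [[268.760009765625, 233.3200225830078], [273.20001220703125, 227.40000915527344], [285.52001953125, 236.63999938964844], [281.08001708984375, 242.5600128173828]]
scene ((353.70751953125, 283.2735595703125), (25.136981964111328, 34.47749710083008), 15.945395469665527) [[336.88677978515625, 296.3962097167969], [346.35845947265625, 263.2452697753906], [370.52825927734375, 270.1509094238281], [361.05657958984375, 303.3018493652344]]
0 [[290.8, 238.1], [280.2, 228.9]]
0.1 [[287.3, 238.2], [275.6, 229.2]]
0.2 [[284.0, 238.6], [271.6, 230.0]]
0.3 [[281.2, 239.3], [268.2, 231.0]]
```

Run:
```python
from h import *
c1=np.load("c1.npy",allow_pickle=True).item();c2=np.load("c2.npy",allow_pickle=True).item()
for a,b in(((328.9,144.5),(321.5,241.5)),((306,144.5),(295,241.5)),((351.5,144.5),(348.5,241.5))):
    x,r=tri([(c1,a),(c2,b)]);print(loc(x).round(4),r)
print(loc(plane(c1,[(329,141)],.053)),loc(plane(c2,[(321.5,238)],.053)))
p=wor([[0,.185,.038]])[0];print(rel(p,rot([np.pi,0,np.pi/2+TH])).round(4))
```

```text
[[1.000e-04 1.544e-01 6.690e-02]] [0.3, 0.3]
[[-0.0234  0.1549  0.0684]] [0.6, 0.6]
[[0.0239 0.1538 0.0653]] [0.5, 0.5]
[[0.00023538 0.15630775 0.053     ]] [[0.00046032 0.15196871 0.053     ]]
[-1.380e-02 -1.800e-03  1.833e-01  2.000e-04  1.000e-04 -2.000e-04]
```

```bash
sed -i 's/ORG=np.array.*/ORG=np.array([.5754,-.1660])/' h.py
python3 - <<'E'
from h import *
s=bot.observe();print(loc(s["position"]).round(4),s["force"].round(1))
p=wor([[0,.185,.026]])[0];print(rel(p,rot([np.pi,0,np.pi/2+TH])).round(4))
E
```

```text
[[0.0013 0.2011 0.2213]] [ 0.4 -0.4  1.2]
[-1.610e-02 -1.600e-03  1.953e-01  2.000e-04  1.000e-04 -2.000e-04]
```

Call:
{"method": "move_arm", "body": {
  "moves": [
    [[0,-0.012,-0.001,0.05,0,0,0],[0,-0.012,-0.001,0.1,0,0,0],[0,-0.012,-0.001,0.15,0,0,0],[0,-0.012,-0.001,0.19,0,0,0],[0,-0.014,-0.001,0.195,0,0,0]]
  ]
}}

```text
clock: 3.0
position: [0.5474, 0.0192, 0.0224]
tool_rot: [-3.137, -0.0, 1.712]
force: [-0.7, -0.3, 1.1]
grip_width: -0.0001
finger_force: 0.0
```

Run:
```python
from h import *
s=bot.observe();print(loc(s["position"]).round(4),s["force"].round(1),rot(s["tool_rot"]).as_matrix().round(3))
```

```text
[[-0.0015  0.1873  0.0224]] [-0.7 -0.3  1.1] [[-0.14   0.99  -0.004]
 [ 0.99   0.14  -0.001]
 [ 0.    -0.004 -1.   ]]
```

Call:
{"method": "move_arm", "body": {
  "moves": [
    [[0,-0.012,0,-0.002,0,0,0],[0,-0.022,0,-0.002,0,0,0],[0,-0.032,0,-0.002,0,0,0],[0,-0.042,0,-0.002,0,0,0],[0,-0.052,0,-0.002,0,0,0]]
  ]
}}

```text
clock: 3.5
position: [0.5567, -0.0324, 0.0279]
tool_rot: [3.14, -0.0, 1.712]
force: [-0.3, 1.6, 1.4]
grip_width: -0.0003
finger_force: 0.8
```

Call:
{"method": "move_arm", "body": {
  "moves": [
    [[0,-0.008,0,0,0,0,0],[0,-0.014,0,0,0,0,0],[0,-0.02,0,0,0,0,0],[0,-0.026,0,0,0,0,0],[0,-0.03,0,0,0,0,0]]
  ]
}}

```text
clock: 4.0
position: [0.5603, -0.0618, 0.0268]
tool_rot: [-3.141, 0.0, 1.712]
force: [-0.3, 1.5, 0.5]
grip_width: 0.0002
finger_force: 0.8
```

Run:
```python
from h import *
s=bot.observe();print(loc(s["position"]).round(4),s["force"].round(1),s["clock"])
im=bot.grab_frame("scene");save("s2",cv2.resize(im[190:310,230:400],None,fx=4,fy=4,interpolation=cv2.INTER_CUBIC))
```

```text
[[-0.0002  0.1053  0.0268]] [-0.3  1.5  0.5] 4.0
```

View pics/s2.png

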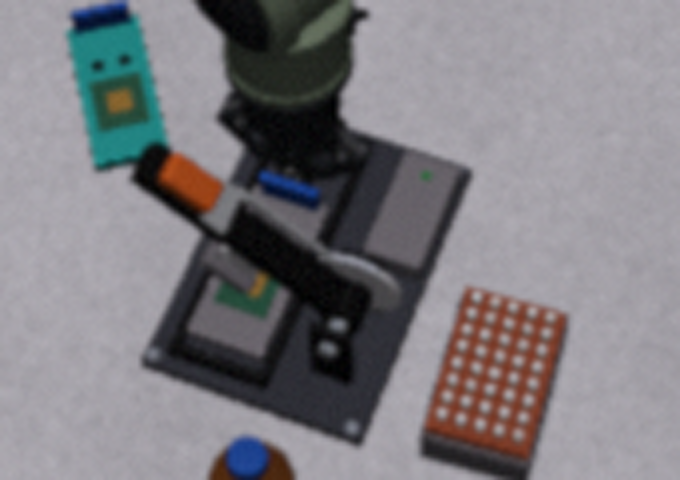

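The crop shows the cassette sliding in under the lever ahead of the fingers, with the tab at crop (290,187); about 10 mm remain.

Call:
{"method": "move_arm", "body": {
  "moves": [
    [[0,-0.003,0,0,0,0,0],[0,-0.006,0,0,0,0,0],[0,-0.008,0,0,0,0,0],[0,-0.009,0,0,0,0,0],[0,-0.01,0,0,0,0,0]]
  ]
}}

```text
clock: 4.55
position: [0.5617, -0.0712, 0.0269]
tool_rot: [-3.142, -0.0, 1.712]
force: [0.3, 0.8, -0.6]
grip_width: -0.0001
finger_force: 0.3
```

Run:
```python
from h import *
s=bot.observe();print(loc(s["position"]).round(4),s["force"].round(1),s["clock"])
```

```text
[[-0.0002  0.0958  0.0269]] [ 0.3  0.8 -0.6] 4.55
```

Call:
{"method": "move_arm", "body": {
  "moves": [
    [[0,-0.001,0,0,0,0,0],[0,-0.002,0,0,0,0,0],[0,-0.003,0,0,0,0,0],[0,-0.004,0,0,0,0,0],[0,-0.005,0,0,0,0,0]]
  ]
}}

```text
clock: 5.05
position: [0.562, -0.0728, 0.0269]
tool_rot: [-3.141, -0.004, 1.715]
force: [-4.4, 22.7, 9.3]
grip_width: 0.0
finger_force: 11.7
```

Call:
{"method": "move_arm", "body": {
  "moves": [
    [[0,0.02,0,0,0,0,0],[0,0.06,0,-0.03,0,0,0],[0,0.09,0,-0.08,0,0,0],[0,0.1,0,-0.13,0,0,0],[0,0.1,0,-0.18,0,0,0]]
  ]
}}

```text
clock: 5.55
position: [0.5476, 0.0245, 0.1999]
tool_rot: [-3.141, -0.0, 1.715]
force: [1.0, -0.1, 0.3]
grip_width: -0.0001
finger_force: 0.0
```

Call:
{"method": "move_arm", "body": {
  "moves": [
    [[0,0,0.02,-0.04,0,0,0],[0,0,0.06,-0.08,0,0,0],[0,0,0.1,-0.12,0,0,0],[0,0,0.1,-0.12,0,0,0],[0,0,0.1,-0.12,0,0,0]]
  ]
}}

```text
clock: 6.05
position: [0.6486, 0.0368, 0.3192]
tool_rot: [3.14, 0.0, 1.712]
force: [-1.5, 0.1, -0.8]
grip_width: -0.0001
finger_force: 0.0
```

Run:
```python
from h import *
c=cam("wrist");im=bot.grab_frame("wrist");save("w3",im);np.save("c3.npy",c,allow_pickle=True)
s=bot.observe();print(loc(s["position"]).round(4),s["force"].round(1),s["clock"])
print(proj(c,wor([[-.025,.085,.053],[.025,.085,.053],[-.06,.18,.014],[.125,.18,.014]])).round(1))
```

```text
[[0.0998 0.1902 0.3179]] [-0.1 -0.6 -0.7] 6.1
[[217.5 248.5]
 [257.8 248.5]
 [191.8 166.7]
 [338.2 166.6]]
```

View pics/w3.png

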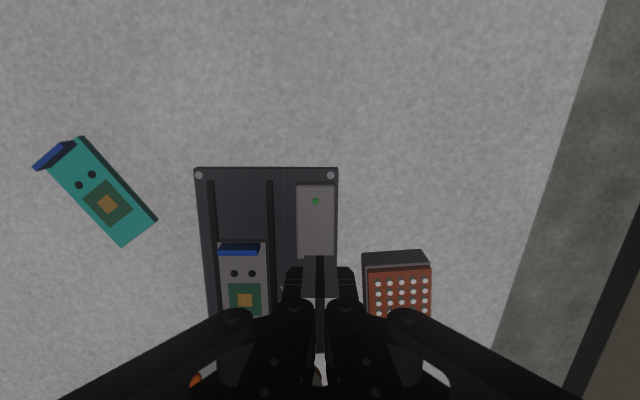

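The tab's bright top face lies at rows 247–255, columns 218–260, matching the predicted home edge at row 248.5. The cassette is home. Now the lever.

```bash
cat >> h.py <<'E'
def tgt(q,h,dx=0):
    "TCP pose with tip h above the un-pressed button centre at lever angle q, tool square to the lever"
    a=.85-q;n=np.array([np.sin(a),0,np.cos(a)]);u=np.array([np.cos(a),0,-np.sin(a)])
    P=np.array([.085,0,.075])-u*.165+n*(.022+h)+u*dx
    return wor(P)[0],Ro.from_euler("z",TH)*Ro.from_euler("y",a)*rot([np.pi,0,np.pi/2])
E
python3 - <<'E'
from h import *
print(rel(*tgt(.21,.10)).round(4)); print(tgt(.21,.1)[0])
E
```

```text
[-1.903e-01 -7.420e-02  4.660e-02  1.018e-01  0.000e+00 -1.000e-04]
[ 0.60065598 -0.1623945   0.27139293]
```

Call:
{"method": "move_arm", "body": {
  "moves": [
    [[0,-0.04,-0.02,0,0.023,0,0],[0,-0.09,-0.04,0,0.046,0,0],[0,-0.14,-0.06,0.01,0.07,0,0],[0,-0.19,-0.074,0.03,0.09,0,0],[0,-0.19,-0.074,0.047,0.102,0,0]]
  ]
}}

```text
clock: 6.6
position: [0.5986, -0.1671, 0.2699]
tool_rot: [-2.493, 0.001, 1.707]
force: [-0.8, 0.2, 0.2]
grip_width: 0.0
finger_force: 0.0
```

Run:
```python
from h import *
s=bot.observe();print(loc(s["position"]).round(4),s["force"].round(1),s["clock"],s["qpos"].round(2))
print(rel(*tgt(.21,.03)).round(4))
for n in("scene","top"):
    im=bot.grab_frame(n);save("s3"+n,cv2.resize(im[170:310,230:410] if n=="scene" else im[120:260,300:480],None,fx=2.2,fy=2.2,interpolation=cv2.INTER_CUBIC))
cv2.imwrite("pics/s3.png",np.hstack([cv2.imread(f"pics/s3{n}.png") for n in("scene","top")]))
```

```text
[[ 0.0228 -0.0043  0.2699]] [-0.8  0.2  0.2] 6.6 [-0.09  0.91  0.46  1.03 -0.1   1.86  0.45]
[ 0.0042  0.0018  0.0672 -0.0014 -0.0004 -0.0009]
```

View pics/s3.png

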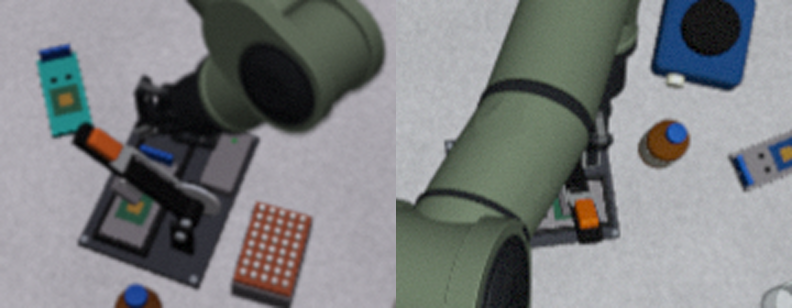

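The scene crop shows the tool tilted and aimed at the button at crop (105,143), with nothing in the way; the bystanders are undisturbed.

Call:
{"method": "move_arm", "body": {
  "moves": [
    [[0,0.004,0.002,0.02,-0.006,0,-0.001],[0,0.004,0.002,0.045,-0.006,0,-0.001],[0,0.004,0.002,0.065,-0.006,0,-0.001],[0,0.004,0.002,0.075,-0.006,0,-0.001],[0,0.004,0.002,0.082,-0.006,0,-0.001]]
  ]
}}

```text
clock: 7.2
position: [0.553, -0.164, 0.2048]
tool_rot: [-2.54, -0.004, 1.718]
force: [-0.2, 0.6, 0.3]
grip_width: -0.0004
finger_force: 0.0
```

Run:
```python
from h import *
s=bot.observe();print(loc(s["position"]).round(4),s["force"].round(1),s["clock"],s["qpos"][5].round(2))
print(rel(*tgt(.21,0)).round(4))
```

```text
[[-0.0219  0.0052  0.2048]] [-0.2  0.6  0.3] 7.2 1.6
[-0.0052 -0.0025  0.0182  0.0061 -0.      0.001 ]
```

Call:
{"method": "move_arm", "body": {
  "moves": [
    [[0,-0.004,-0.002,0.003,0,0,0],[0,-0.004,-0.002,0.006,0,0,0],[0,-0.004,-0.002,0.009,0,0,0],[0,-0.004,-0.002,0.012,0,0,0],[0,-0.004,-0.002,0.015,0,0,0]]
  ]
}}

```text
clock: 7.7
position: [0.5439, -0.1701, 0.1932]
tool_rot: [-2.539, -0.003, 1.717]
force: [0.1, 0.4, 4.3]
grip_width: -0.0001
finger_force: 1.8
```

Call:
{"method": "move_arm", "body": {
  "moves": [
    [[0,0,0,0.002,0,0,0],[0,0,0,0.004,0,0,0],[0,0,0,0.006,0,0,0],[0,0,0,0.006,0,0,0]]
  ]
}}

```text
clock: 8.1
position: [0.5404, -0.1706, 0.1884]
tool_rot: [-2.538, -0.003, 1.717]
force: [0.5, -0.6, 5.6]
grip_width: -0.0
finger_force: 2.3
```

Run:
```python
from h import *
s=bot.observe();print(loc(s["position"]).round(4),s["force"].round(1),s["clock"],s["qpos"][5].round(2))
print(rel(*tgt(.21,0)).round(4))
```

```text
[[-0.0353  0.0004  0.1884]] [ 0.5 -0.6  5.6] 8.1 1.55
[-0.0004 -0.0007 -0.0029  0.0059 -0.      0.0009]
```

```bash
cat > plan.py <<'E'
import sys
from h import *
q0,q1,h=map(float,sys.argv[1:4])
s=bot.observe();print(loc(s["position"]).round(4),s["force"].round(1),s["clock"])
for q in np.linspace(q0,q1,6)[1:]: print(round(q,3),rel(*tgt(q,h)).round(4))
E
python3 plan.py .21 .36 -.008
```

```text
[[-0.0353  0.0004  0.1884]] [ 0.5 -0.6  5.6] 8.1
0.24 [-0.0004 -0.0015  0.01    0.0011 -0.      0.0009]
0.27 [-0.0004 -0.0019  0.015  -0.0037 -0.      0.0009]
0.3 [-0.0004 -0.0021  0.02   -0.0085 -0.0001  0.0009]
0.33 [-0.0004 -0.0022  0.0249 -0.0132 -0.0001  0.0009]
0.36 [-0.0004 -0.0022  0.0299 -0.018  -0.0001  0.0009]
```

Call:
{"method": "move_arm", "body": {
  "moves": [
    [[0,0,-0.001,0.006,0,0,0],[0,0,-0.002,0.012,-0.002,0,0],[0,0,-0.002,0.018,-0.008,0,0],[0,0,-0.002,0.024,-0.013,0,0],[0,0,-0.002,0.03,-0.018,0,0]]
  ]
}}

```text
clock: 8.6
position: [0.5223, -0.173, 0.1648]
tool_rot: [-2.654, -0.003, 1.717]
force: [3.2, 0.8, 6.5]
grip_width: 0.0003
finger_force: 3.6
```

```bash
python3 plan.py .36 .51 -.008
```

```text
[[-0.0536  0.0005  0.1648]] [3.2 0.8 6.5] 8.6
0.39 [-0.0005 -0.0008  0.0049 -0.0044 -0.0001  0.0009]
0.42 [-0.0005 -0.001   0.0099 -0.0092 -0.0001  0.0009]
0.45 [-0.0005 -0.0011  0.0149 -0.014  -0.0002  0.0009]
0.48 [-0.0005 -0.001   0.0198 -0.0187 -0.0002  0.0009]
0.51 [-0.0005 -0.0008  0.0248 -0.0235 -0.0002  0.0009]
```

Call:
{"method": "move_arm", "body": {
  "moves": [
    [[0,0,-0.001,0.006,-0.004,0,0],[0,0,-0.001,0.011,-0.009,0,0],[0,0,-0.001,0.016,-0.014,0,0],[0,0,-0.001,0.021,-0.019,0,0],[0,0,-0.001,0.026,-0.024,0,0]]
  ]
}}

```text
clock: 9.1
position: [0.5101, -0.1748, 0.1423]
tool_rot: [-2.806, -0.003, 1.718]
force: [6.1, 1.1, 4.6]
grip_width: -0.0
finger_force: 3.3
```

```bash
python3 plan.py .51 .66 -.008
```

```text
[[-0.0659  0.0005  0.1423]] [6.1 1.1 4.6] 9.1
0.54 [-0.0005 -0.0007  0.0041 -0.004  -0.0002  0.0009]
0.57 [-0.0005 -0.0009  0.0091 -0.0088 -0.0002  0.0009]
0.6 [-0.0006 -0.001   0.014  -0.0136 -0.0002  0.0009]
0.63 [-0.0006 -0.0009  0.019  -0.0184 -0.0002  0.0009]
0.66 [-0.0006 -0.0007  0.024  -0.0231 -0.0003  0.0009]
```

Call:
{"method": "move_arm", "body": {
  "moves": [
    [[0,0,0.001,0.005,-0.004,0,0],[0,0,0.001,0.01,-0.009,0,0],[0,0,0.001,0.016,-0.014,0,0],[0,0,0.001,0.021,-0.018,0,0],[0,0,0.001,0.026,-0.023,0,0]]
  ]
}}

```text
clock: 9.6
position: [0.5016, -0.176, 0.1174]
tool_rot: [-2.949, -0.003, 1.717]
force: [1.4, 0.7, 7.1]
grip_width: 0.0002
finger_force: 3.5
```

```bash
python3 plan.py .66 .81 -.008
```

```text
[[-0.0744  0.0005  0.1174]] [1.4 0.7 7.1] 9.6
0.69 [-0.0005 -0.0008  0.0025 -0.0052 -0.0004  0.0008]
0.72 [-0.0005 -0.001   0.0075 -0.01   -0.0004  0.0008]
0.75 [-0.0005 -0.001   0.0125 -0.0148 -0.0004  0.0008]
0.78 [-0.0006 -0.0009  0.0174 -0.0196 -0.0004  0.0008]
0.81 [-0.0006 -0.0006  0.0224 -0.0243 -0.0004  0.0008]
```

Call:
{"method": "move_arm", "body": {
  "moves": [
    [[0,0,0,0.005,-0.005,0,0],[0,0,0,0.01,-0.01,0,0],[0,0,0,0.015,-0.015,0,0],[0,0,0,0.02,-0.02,0,0],[0,0,0,0.024,-0.024,0,0]]
  ]
}}

```text
clock: 10.1
position: [0.4972, -0.1766, 0.094]
tool_rot: [-3.1, -0.003, 1.717]
force: [1.8, 0.9, 6.3]
grip_width: -0.0004
finger_force: 3.4
```

```bash
python3 plan.py .81 .86 -.008
```

```text
[[-0.0789  0.0005  0.094 ]] [1.8 0.9 6.3] 10.1
0.82 [-0.0005 -0.0006  0.     -0.0018 -0.0005  0.0007]
0.83 [-0.0005 -0.0007  0.0017 -0.0034 -0.0005  0.0007]
0.84 [-0.0005 -0.0008  0.0033 -0.005  -0.0005  0.0007]
0.85 [-0.0005 -0.0009  0.005  -0.0066 -0.0005  0.0007]
0.86 [-0.0005 -0.0009  0.0067 -0.0082 -0.0005  0.0007]
```

Call:
{"method": "move_arm", "body": {
  "moves": [
    [[0,0,0,0.002,-0.002,0,0],[0,0,0,0.004,-0.004,0,0],[0,0,0,0.005,-0.006,0,0],[0,0,0,0.006,-0.006,0,0],[0,0,0,0.007,-0.006,0,0]]
  ]
}}

```text
clock: 10.6
position: [0.4969, -0.1769, 0.088]
tool_rot: [-3.137, -0.003, 1.717]
force: [-9.2, 2.6, 42.0]
grip_width: -0.0
finger_force: 20.6
```

Call:
{"method": "move_arm", "body": {
  "moves": [
    [[0,0,0,-0.008,0,0,0],[0,0,0,-0.02,0,0,0],[0,0,0,-0.06,0,0,0],[0,0,0,-0.11,0,0,0],[0,0.05,0,-0.16,0,0,0]]
  ]
}}

```text
clock: 11.1
position: [0.4925, -0.1453, 0.2353]
tool_rot: [-3.137, -0.001, 1.712]
force: [1.6, 2.4, -0.2]
grip_width: 0.0003
finger_force: 0.0
```

Call:
{"method": "move_arm", "body": {
  "moves": [
    [[0,0.05,0,-0.02,0,0,0],[0,0.1,0,-0.04,0,0,0],[0,0.15,0,-0.04,0,0,0],[0,0.18,0,-0.04,0,0,0],[0,0.18,0,-0.04,0,0,0]]
  ]
}}

```text
clock: 11.6
position: [0.4656, 0.0408, 0.2734]
tool_rot: [-3.136, -0.005, 1.724]
force: [-0.0, -1.0, -0.4]
grip_width: 0.0001
finger_force: 0.0
```

Run:
```python
from h import *
s=bot.observe();print(loc(s["position"]).round(4),s["force"].round(1),s["clock"])
for n in("scene","wrist"):
    c=cam(n);print(n,"pressed/out button",proj(c,wor([[-.08,0,.09],[-.08,0,.097]])).round(1).tolist())
    im=bot.grab_frame(n);save("s4"+n,im);m=cv2.inRange(cv2.cvtColor(im,cv2.COLOR_RGB2HSV),(5,150,100),(18,255,255));N,l,st,ce=cv2.connectedComponentsWithStats(m)
    print([(a.tolist(),b.round(1).tolist()) for a,b in zip(st[1:],ce[1:]) if a[4]>50])
a=cv2.imread("pics/s4scene.png")[180:320,220:400];b=cv2.imread("pics/s4wrist.png")
cv2.imwrite("pics/s4.png",np.hstack([cv2.resize(a,(390,300),interpolation=cv2.INTER_CUBIC),cv2.resize(b,(410,300))]))
```

```text
[[-0.0795  0.2202  0.2734]] [-0.  -1.  -0.4] 11.6
scene pressed/out button [[266.4, 246.3], [266.2, 245.2]]
[([328, 101, 36, 29, 314], [345.2, 115.7]), ([259, 242, 15, 10, 103], [265.9, 246.2]), ([337, 270, 34, 34, 93], [355.8, 293.6])]
wrist pressed/out button [[318.6, 373.0], [318.6, 377.7]]
[([530, 317, 22, 8, 95], [538.9, 319.9]), ([554, 316, 21, 15, 75], [562.6, 321.1]), ([527, 327, 11, 20, 80], [531.1, 337.1]), ([312, 369, 16, 17, 225], [319.5, 377.4])]
```

View pics/s4.png

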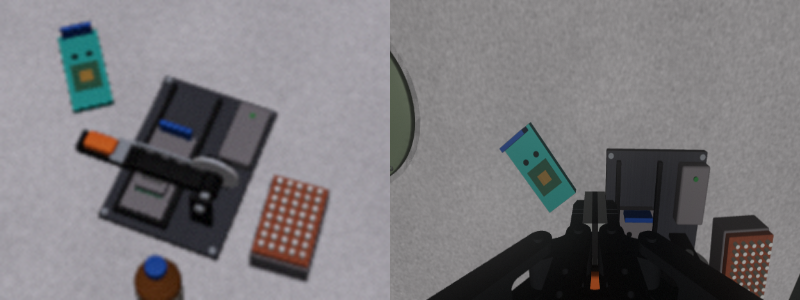

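The lever lies level over the chip. The button is at scene (266,246), as predicted for fully down, and nothing else has moved. I'll check the tab once more and hand in if it is home.

Run:
```python
from h import *
c=cam("wrist");im=bot.grab_frame("wrist");m=cv2.inRange(cv2.cvtColor(im,cv2.COLOR_RGB2HSV),(105,100,60),(130,255,255));N,l,st,ce=cv2.connectedComponentsWithStats(m)
print([(a.tolist()) for a in st[1:] if a[4]>100],proj(c,wor([[-.025,.085,.053],[.025,.077,.053]])).round(1).tolist())
c3=np.load("c3.npy",allow_pickle=True).item();i3=cv2.imread("pics/w3.png")[...,::-1].copy();m=cv2.inRange(cv2.cvtColor(i3,cv2.COLOR_RGB2HSV),(105,100,60),(130,255,255));st3=cv2.connectedComponentsWithStats(m)[2]
print([a.tolist() for a in st3[1:] if a[4]>100])
for cc,stt in((c,st),(c3,st3)):
    for a in stt[1:]:
        if a[4]>100: print(loc(plane(cc,[(a[0]+a[2]/2-.5,a[1]+a[3]-1)],.053)).round(4))
```

```text
[[171, 172, 38, 30, 305], [367, 289, 44, 6, 259]] [[368.3, 286.9], [411.8, 293.5]]
[[32, 143, 32, 28, 264], [217, 250, 40, 6, 239]]
[[-0.2184  0.1849  0.053 ]]
[[-0.0015  0.0761  0.053 ]]
[[-0.2147  0.1839  0.053 ]]
[[-0.002   0.0762  0.053 ]]
```

Measured the same way, the tab's inner edge reads y = 76 mm now and 76 mm just after the push (77 mm expected at home), so the cassette has stayed home. Handing in.

```bash
python3 -c "
from workcell import bot
print(bot.job_done())"
```

```text
the job is handed in; nothing more can be done
None
```

The job is handed in at about 12 s of the 45 s: the cassette is home against the stop, the lever went down to its end stop with the button held in, was then let go and lies level with the button looking sprung back (the latch itself was not tested), and in the pictures the bystanders in view have not moved; the fingers' force at the end stop reached 42 N at the wrist.

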